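# Tip the checked battery packs into the parts bin

## Task

Draw the empty blue bin out of its row by its low front, set it down and let go, then take it by its high back and push it straight in under the outlet of the tilt tray, fully home against the grey stand. Then lift the tray by its red handle until both battery packs have slid into the bin, and lower the tray gently all the way down; do not let it fall. Do not touch the packs with the gripper, keep the bin upright and home, and leave everything else on the bench where it is.

Things in the scene. Friction and masses are not known exactly. Their poses are not given: they have to be found in the camera images.
- station: Fixed grey stand of the tilt tray, 120 mm wide (x), 66 high. Origin on the bench under the tray's hinge line, mid outlet; +z up; +y runs level from the outlet to the handle. The block spans y = 45 to 185 mm; its flat front at y = 45 mm is the stop for the bin. The lowered tray overhangs that front (to y = -6 mm) with 76 mm free height beneath (72 at two side arms).
- tray_hinge (a point): Centre of the tray's hinge line, fixed to the stand 78 mm above the bench at the outlet (low, open) end; the hinge line runs along the station's x.
- tray_handle (a point): Centre of the tray's red handle bar: a round bar 12 mm thick, 80 mm free length, parallel to the hinge line, 235 mm from it along the tray and 12 mm above the tray's mid-floor plane; 39 mm clear gap between bar and the tray's end wall, nothing beneath it. Its frame turns with the tray. The bar may turn in the fingers.
- tray (a joint): Tilt of the aluminium tray, rad: 0 = lying on its stand, grows as the handle end rises; stop at 1.0. Tray 196 x 110 mm, 500 g, floor 4 mm thick, its top 80 mm above the bench when down; side and handle-end walls rise 28 mm above the floor; open at the outlet. It falls if let go. The packs start to slide somewhere between 0.4 and 0.7 rad, depending on hidden friction.
- pack_a: Battery pack, black with an orange band, 40 x 80 x 25 mm, 100 to 200 g, lying in the tray's -x half (station's x), long side along the tray. Origin: centre of its underside, its long side along its y.
- pack_b: The second battery pack, the same, in the tray's +x half.
- bin: Blue empty scoop-front bin, loose, 140 mm wide (x), 170 long (y), about 300 g; slides on the bench. Origin: centre of its underside. Low front at +y: wall 42 mm high, 10 thick. High back at -y: wall 70 high, 8 thick. Floor 4, sides 5 thick, 70 high (42 in the front 50 mm). Starts in a row, front outwards, a filled narrow bin some 12 mm off on either side, the supply 6 mm or more behind.
- bin_front (a point): Middle of the top edge of the bin's low front wall (80 mm from the bin's origin along +y, 42 mm up). With the bin home this point is at y = 40 mm, x = 0 in the station's frame.
- bin_back (a point): Middle of the top edge of the bin's high back wall (81 mm from the bin's origin along -y, 70 mm up).
- supply: Fixed white bench supply 260 x 160 mm, 120 mm high, behind the row of bins. Origin: centre of its underside; its +y face looks along the bins' fronts, +y is the way to draw the bin out.
- bin_near: Narrow filled yellow bin, 60 x 130 mm, 70 mm high, beside the blue bin on the side nearer the robot; leave it. Origin: centre of its underside.
- bin_far: Narrow filled red bin, the same, on the other side of the blue bin; leave it.
- multimeter: Black multimeter 85 x 170 x 36 mm lying on the far side; leave it.
- spool: Steel-coloured solder spool, 56 mm across, 47 mm high; leave it.
- flux_jar: Amber jar, 52 mm across, 60 mm high, on the far side near the tray; leave it.
- microphone: Black hand microphone 55 x 85 x 30 mm lying on the far side; leave it.
Not all that is in view belongs to the job. Leave any brown look-alike of the bin alone.

How it is judged:
By the outcome, as a careful person would: the job done as asked, in the order asked, and still so for the second after the job is handed in, with the robot touching nothing.
It also fails if it takes over 72 s, if anything falls off the work surface, if the arm or the gripper's body presses on something with over 40 N, if the wrist force passes 120 N, or if a joint passes its speed limit or range.

## Robot

A 6-joint arm with a two-finger parallel gripper is mounted at the origin on the work surface. World frame = base frame: x ahead of the robot, y to its left, z up, the work surface at z = 0. Lengths are in mm, angles in degrees, forces in N, time in s.
With the tool pointing down it reaches from about 300 to 850 mm from the base axis. Payload 4.2 kg.
Tool frame: the origin (TCP) lies at the very end of the fingers, on their centre line; the grasp point (between the pads) lies 19 mm behind it (env.grasp_offset is the distance from the TCP to the grasp point, in mm); z points along the fingers, y is the line along which they close (so a half turn about z gives the same grasp; the last joint's range is limited). The gripper opens to 91 mm and grips with 3 to 60 N. Pads are 32 mm wide; open, the fingers measure 118 mm over their backs; the gripper's body (76 mm by 178 mm) begins 60 mm behind the grasp point.
Start: joints at [64.916, 18.312, 89.639, -0, 72.044, -1.146], TCP at [233.311, 525.556, 213.976] pointing down, gripper open.
Joint ranges: [-177.97, 177.97], [-48.28, 115.42], [12.27, 149.76], [-77.06, 257.06], [2.81, 150.46], [-146.56, 146.56]. Speed limits (degrees/s): [147.25, 147.25, 180, 180, 180, 180].

## Interface

Orientations are given as [roll, pitch, yaw] about the fixed x, y, z axes, in that order (R = Rz(yaw) Ry(pitch) Rx(roll)).
In Python, from workcell import env, eyes gives the robot as it stands.
- The arm moves only by the tool send_rows, never from a script. Its arguments are lists of equal length, an entry for each row: "grip": the opening, from -1 (shut) to 1 (fully open), so that 0 is half open; "xyz": the shift along the world's x, y, z in m, a list of three; "yaw": the turn about the world's z in degrees. A call has 1 to 8 rows; each row is the pose to reach, as a shift and turn from the pose commanded when the call began; what a row does not reach only later rows make up. A row lasts 1/12 s, in which the tool goes at most 41.7 mm and 7.16 degrees, less where a joint would pass 70% of its speed; a pose out of reach is approached as far as the arm can. A call with a gripper value outside its range is refused whole. The fingers move at their own pace and stop on an object; "grip_force" is the grip in N (left out, the last holds). Time passes only in rows, so rows that repeat a pose let the fingers close. It gives the time, the measured TCP pose, the force, the opening and the grip force at its end, in the units of the state.
- env.state(): the state, without advancing time (a new reading comes with each control period).
- eyes.grab_frame(name): name is "scene" or "top" or "wrist"; returns a dict with "frame" (420x560x3 uint8, red, green, blue), "fx", "fy", "cx", "cy" (pixels), "pose" (4x4, takes a point from camera to world coordinates). Camera axes: x right, y down, z forward; pixel columns grow to the right and rows downward; lengths in mm; the calibration is good to about 2 mm. The wrist camera is an equidistant fisheye: a pixel r from the principal point sees the ray r / f radians off the axis. A picture is of the moment at which its call begins. There is no depth.
- env.job_done(): hands the job in; it is judged then, once.
The state is a dict: "time_s": time; "qpos": joint angles; "qvel": joint speeds; "effort": joint torques, N m; "ee_pos": TCP position; "ee_rot": TCP orientation; "force": force on the tool from outside, world axes, zero at the start; "torque": the same for the moment, N m; "gripper_width": finger opening in mm; "gripper_force": force on a finger pad.
Only numpy, scipy, OpenCV 4.12 (cv2) and the standard library are available. Lean on these libraries where they do the work, as an engineer would, in place of code of your own. Each camera call takes 0.05 s, during which the arm holds its last target. There are 200 camera calls.

## Working session

There is one attempt and no reset: what is moved stays moved. The work goes in short steps, Python scripts to look and compute and a tool call to move; the robot and the scene stay as the last step left them, time stands still between calls to the robot, and variables do not carry over. Pictures are saved under pics/ and viewed, at most 11 in all, crops included, and the job is handed in when it is done.

Besides the shell and the picture viewer there is one more tool, called after "Call:" as name(argument=value, ...), one argument or row to a line, values as JSON. send_rows: Moves the arm, as the interface text tells. Its arguments: {"type":"object","properties":{"grip":{"type":"array"},"xyz":{"type":"array"},"yaw":{"type":"array"},"grip_force":{"type":"number"}},"required":["grip","xyz","yaw"]}

```bash
mkdir -p pics; python3 - <<'E'
from workcell import env, eyes
import cv2,numpy as np
for n in ("scene","top"):
    f=eyes.grab_frame(n); cv2.imwrite(f"pics/{n}0.png",f["frame"][:,:,::-1])
    print(n,f["fx"],f["fy"],f["cx"],f["cy"]);print(np.round(f["pose"],3))
print(env.state())
E
```

```text
scene 463.57862513618227 463.57862513618227 273.7195836721805 205.4901714816856
[[ 2.800000e-02  8.490000e-01 -5.280000e-01  1.200109e+03]
 [ 1.000000e+00 -2.900000e-02  7.000000e-03 -6.162600e+01]
 [-9.000000e-03 -5.280000e-01 -8.490000e-01  1.263977e+03]
 [ 0.000000e+00  0.000000e+00  0.000000e+00  1.000000e+00]]
top 432.87531953743616 432.87531953743616 279.61003747525245 210.5081798633478
[[ 1.200000e-02 -9.870000e-01  1.590000e-01  3.292760e+02]
 [-1.000000e+00 -8.000000e-03  2.500000e-02 -3.885300e+01]
 [-2.400000e-02 -1.600000e-01 -9.870000e-01  1.050063e+03]
 [ 0.000000e+00  0.000000e+00  0.000000e+00  1.000000e+00]]
{'time_s': 0.1, 'qpos': array([ 6.49156518e+01,  1.83467199e+01,  8.96988807e+01,  2.41116862e-04,
        7.20427211e+01, -1.14633608e+00]), 'qvel': array([-0.06799532, -0.06129189, -0.10728607, -0.01399938, -0.06277996,
        0.00047991]), 'effort': array([ 2.07263925e-03, -4.13332164e+01, -2.32510328e+01,  7.28254742e-02,
        4.22301551e-02, -4.97840097e-05]), 'ee_pos': array([233.11968033, 525.14021525, 213.22058444]), 'ee_rot': array([-1.79911701e+02, -1.99617500e-03,  1.56061912e+02]), 'force': array([-0.19539731, -0.33354214,  0.09704191]), 'torque': array([ 0.01088519, -0.04492103, -0.00254965]), 'gripper_force': 0.0, 'gripper_width': 90.75558840858622}
```

View pics/top0.png

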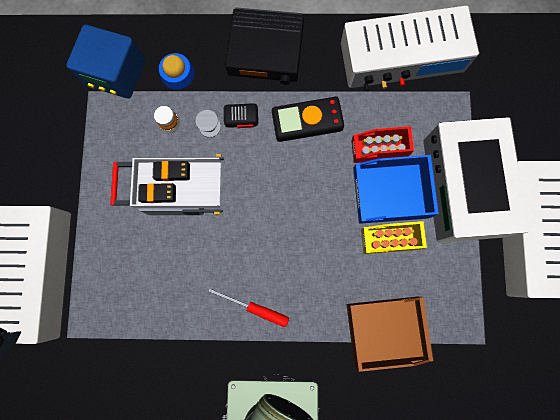

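View pics/scene0.png

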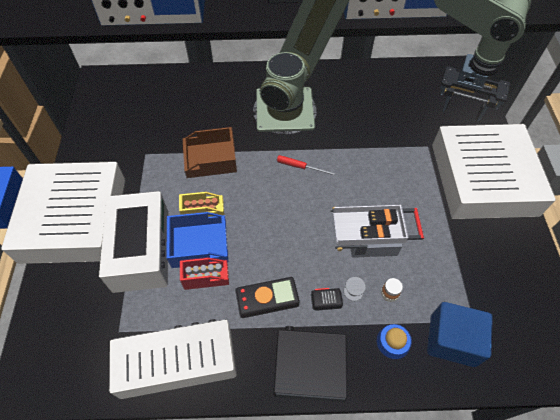

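The blue bin is at about (395,190) in the top view. It is the only blue one standing between the yellow and red bins. The brown look-alike is at (390,333). The tray has its outlet at (222,185) and its handle at (115,184). I'll confirm with one enlarged crop and measure.

```bash
cat > h.py <<'E'
from workcell import env, eyes
import cv2,numpy as np
def cast(f,uv,z):
    uv=np.atleast_2d(np.array(uv,float)); P=f["pose"]
    d=np.c_[(uv[:,0]-f["cx"])/f["fx"],(uv[:,1]-f["cy"])/f["fy"],np.ones(len(uv))]@P[:3,:3].T
    t=(z-P[2,3])/d[:,2]; return P[:3,3]+d*t[:,None]
def proj(f,X):
    P=f["pose"]; c=(np.atleast_2d(X)-P[:3,3])@P[:3,:3]
    return np.c_[c[:,0]/c[:,2]*f["fx"]+f["cx"],c[:,1]/c[:,2]*f["fy"]+f["cy"]]
def mask(f,lo,hi):
    h=cv2.cvtColor(f["frame"],cv2.COLOR_RGB2HSV); return cv2.inRange(h,lo,hi)
def blob(m,box):
    k=np.zeros_like(m); x0,y0,x1,y1=box; k[y0:y1,x0:x1]=m[y0:y1,x0:x1]
    c,_=cv2.findContours(k,cv2.RETR_EXTERNAL,cv2.CHAIN_APPROX_NONE); return max(c,key=cv2.contourArea)
E
python3 - <<'E'
from h import *
np.set_printoptions(precision=1,suppress=True)
f=eyes.grab_frame("top"); s=eyes.grab_frame("scene")
b=blob(mask(f,(100,120,60),(130,255,255)),(335,110,460,260)); print("blue",cv2.approxPolyDP(b,2,True)[:,0].tolist())
b=blob(mask(s,(100,120,60),(130,255,255)),(150,190,250,290)); print("blue scene",cv2.approxPolyDP(b,2,True)[:,0].tolist())
for n,g,box in (("top",f,(95,140,135,225)),("scene",s,(400,190,440,260))):
    m=mask(g,(0,120,60),(8,255,255))|mask(g,(172,120,60),(180,255,255)); c=blob(m,box)
    print(n,"red",cv2.minAreaRect(c),cv2.approxPolyDP(c,1.5,True)[:,0].tolist())
A=cv2.resize(f["frame"][110:255,340:450],None,fx=4,fy=4,interpolation=cv2.INTER_CUBIC)
B=cv2.resize(f["frame"][145:225,100:235],None,fx=2.6,fy=2.6,interpolation=cv2.INTER_CUBIC)
C=np.zeros((580,800,3),np.uint8);C[:A.shape[0],:440]=A;C[:B.shape[0],445:445+B.shape[1]]=B
D=cv2.resize(s["frame"][190:300,155:245],None,fx=3.2,fy=3.2,interpolation=cv2.INTER_CUBIC);C[215:215+D.shape[0],445:445+D.shape[1]]=D
cv2.imwrite("pics/crop0.png",C[:,:,::-1])
E
```

```text
blue [[430, 154], [377, 158], [356, 163], [361, 214], [359, 220], [357, 203], [359, 222], [428, 218], [437, 214]]
blue scene [[224, 215], [204, 212], [167, 216], [166, 257], [172, 267], [178, 266], [178, 261], [184, 258], [209, 256], [227, 259]]
top red ((113.99559020996094, 183.06640625), (5.587596416473389, 42.30608367919922), 3.8140745162963867) [[116, 162], [113, 162], [110, 204], [113, 204], [116, 195]]
scene red ((418.1460266113281, 222.9662628173828), (31.03061294555664, 3.7476582527160645), 77.00537872314453) [[414, 208], [419, 234], [422, 238], [417, 210]]
```

View pics/crop0.png

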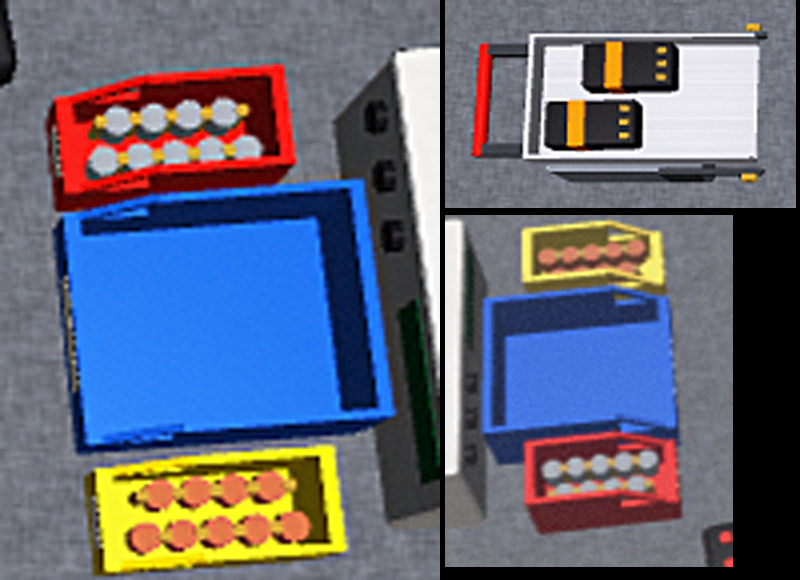

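```bash
python3 - <<'E'
from h import *
np.set_printoptions(precision=1,suppress=True)
f=eyes.grab_frame("top"); s=eyes.grab_frame("scene")
bk=cast(f,[(431,155),(438.5,213)],70);fr=cast(f,[(355,163.7),(360,220)],42)
print("back",bk[:,:2],"front",fr[:,:2])
ax=fr.mean(0)-bk.mean(0); print("mid",bk.mean(0)[:2],fr.mean(0)[:2],"len",np.hypot(*ax[:2]),"dir",np.degrees(np.arctan2(ax[1],ax[0])), "w",np.linalg.norm(bk[0]-bk[1]),np.linalg.norm(fr[0]-fr[1]))
for d in (bk[0]-bk[1],fr[0]-fr[1]): print("perp",np.degrees(np.arctan2(d[1],d[0]))+90)
# handle
for n,g,box in (("top",f,(95,140,135,225)),("scene",s,(400,190,440,260))):
    m=mask(g,(0,120,60),(8,255,255))|mask(g,(172,120,60),(180,255,255)); c=blob(m,box)
    r=cv2.boxPoints(cv2.minAreaRect(c)); 
    k=np.zeros_like(m);cv2.drawContours(k,[c],-1,1,-1);v,u=np.nonzero(k);ctr=np.array([u.mean(),v.mean()])
    print(n,"ctr",cast(g,ctr,92)[0,:2],"box",cast(g,r,92)[:,:2].tolist())
    X=cast(g,np.c_[u,v],92)[:,:2]; q=X-X.mean(0); w=np.linalg.svd(q,full_matrices=0)[2][0]; print(" axis",w,"span",np.ptp(q@w))
def cr(p): return [((x-445)/2.6+100,y/2.6+145) for x,y in p]
print("outlet pins z78",cast(f,cr([(753,27),(748,177)]),78)[:,:2])
print("tray walls z108 (handle L, handle R)",cast(f,cr([(528,35),(526,159)]),108)[:,:2])
print("outlet floor corners z80",cast(f,cr([(760,36),(759,160)]),80)[:,:2])
# supply top corners z120
g=f["frame"]; m=mask(f,(0,0,170),(180,40,255)); c=blob(m,(425,110,517,250)); print(cv2.approxPolyDP(c,3,True)[:,0].tolist())
E
```

```text
back [[ 621.1 -363.8]
 [ 484.8 -374.7]] front [[ 607.  -191.9]
 [ 471.2 -201.4]]
mid [ 552.9 -369.3] [ 539.1 -196.6] len 173.1920773137605 dir 94.5782723147646 w 136.70175042229405 136.1685207599036
perp 94.59280588294283
perp 93.99587021032046
top ctr [544.9 365.8] box [[496.0696374490923, 371.53435124131045], [594.9248137343607, 372.40003773116945], [594.1071334162575, 359.3557256497916], [495.30991769284367, 358.6966480459572]]
 axis [-1. -0.] span 98.35527318814462
scene ctr [545.6 364.5] box [[495.54121923054686, 357.696219233708], [492.83955057511525, 369.4409221094593], [594.5230874460187, 370.4511201019731], [597.01203920459, 359.16433829138253]]
 axis [1. 0.] span 100.41297320011364
outlet pins z78 [[615.4 130.3]
 [479.3 130. ]]
tray walls z108 (handle L, handle R) [[598.5 321.9]
 [488.7 316.3]]
outlet floor corners z80 [[606.6 123.4]
 [494.2 120.5]]
[[509, 118], [439, 123], [456, 237], [516, 232], [516, 158]]
```

Bin front top midpoint is at about (539.5,-201.6) with the draw direction at 94.5°. Handle is at about (545,365), hinge at about (547.5,130). Next I move above the bin front.

Call:
send_rows(
  grip=[1,1,1,1,1,1,1,1],
  xyz=[
    [0.306,-0.727,0],
    [0.306,-0.727,0],
    [0.306,-0.727,0],
    [0.306,-0.727,0],
    [0.306,-0.727,0],
    [0.306,-0.727,0],
    [0.306,-0.727,0],
    [0.306,-0.727,0],
  ],
  yaw=[28.4,28.4,28.4,28.4,28.4,28.4,28.4,28.4],
)

```text
time_s: 0.97
ee_pos: [360.6, 222.4, 214.2]
ee_rot: [180.0, 0.0, -175.5]
force: [0.6, -0.2, 0.2]
gripper_width: 91.3
gripper_force: 0.0
```

Call:
send_rows(
  grip=[1,1,1,1,1,1,1,1],
  xyz=[
    [0.177,-0.42,-0.05],
    [0.177,-0.42,-0.05],
    [0.177,-0.42,-0.05],
    [0.177,-0.42,-0.05],
    [0.177,-0.42,-0.05],
    [0.177,-0.42,-0.05],
    [0.177,-0.42,-0.05],
    [0.177,-0.42,-0.05],
  ],
  yaw=[0,0,0,0,0,0,0,0],
)

```text
time_s: 1.63
ee_pos: [489.4, -83.3, 177.6]
ee_rot: [180.0, 0.0, -175.6]
force: [0.5, 0.6, 0.1]
gripper_width: 91.2
gripper_force: 0.0
```

Call:
send_rows(
  grip=[1,1,1,1,1],
  xyz=[
    [0.048,-0.113,-0.02],
    [0.048,-0.113,-0.04],
    [0.048,-0.113,-0.05],
    [0.048,-0.113,-0.05],
    [0.048,-0.113,-0.05],
  ],
  yaw=[0,0,0,0,0],
)

```text
time_s: 2.05
ee_pos: [536.4, -195.8, 125.3]
ee_rot: [179.9, -0.2, -175.7]
force: [0.4, -0.2, 0.5]
gripper_width: 91.2
gripper_force: 0.0
```

Call:
send_rows(
  grip=[1,1,1],
  xyz=[
    [0.002,-0.003,-0.02],
    [0.002,-0.003,-0.04],
    [0.002,-0.003,-0.04],
  ],
  yaw=[0,0,0],
)

```text
time_s: 2.3
ee_pos: [536.5, -194.9, 85.3]
ee_rot: [179.8, -0.3, -175.5]
force: [-1.1, 1.6, -0.7]
gripper_width: 91.4
gripper_force: 0.0
```

```bash
python3 - <<'E'
from h import *
f=eyes.grab_frame("wrist"); cv2.imwrite("pics/w1.png",f["frame"][:,:,::-1]); print(env.state()["ee_pos"],env.state()["ee_rot"])
E
```

```text
[ 537.5385489  -195.2674251    87.02913864] [ 179.87364222   -0.19352307 -175.47678337]
```

View pics/w1.png

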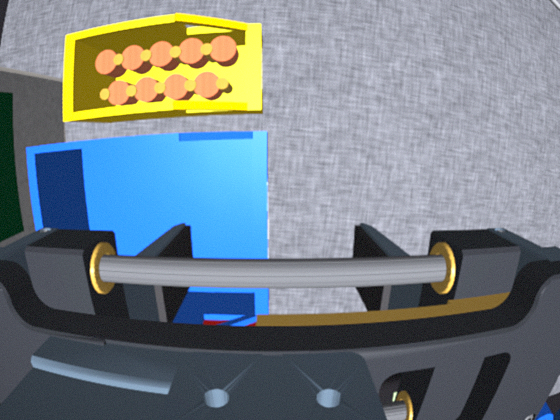

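The wrist view shows the front wall edge (column 268) parallel to the fingers and between them (columns 190 and 355). I go down and grip.

Call:
send_rows(
  grip=[1,1,1,1,0,-1,-1,-1],
  grip_force=25,
  xyz=[
    [0.001,-0.006,-0.02],
    [0.001,-0.006,-0.045],
    [0.001,-0.006,-0.066],
    [0.001,-0.006,-0.066],
    [0.001,-0.006,-0.066],
    [0.001,-0.006,-0.066],
    [0.001,-0.006,-0.066],
    [0.001,-0.006,-0.066],
  ],
  yaw=[0,0,0,0,0,0,0,0],
)

```text
time_s: 3.02
ee_pos: [541.1, -203.4, 23.5]
ee_rot: [-179.9, 0.2, -175.5]
force: [-0.9, 0.0, -0.7]
gripper_width: 67.5
gripper_force: 0.0
```

Call:
send_rows(
  grip=[-1,-1,-1,-1],
  xyz=[
    [0,0,0],
    [0,0,0],
    [0,0,0],
    [0,0,0],
  ],
  yaw=[0,0,0,0],
)

```text
time_s: 3.35
ee_pos: [540.0, -203.2, 21.8]
ee_rot: [180.0, 0.0, -175.5]
force: [-0.7, 0.4, 0.8]
gripper_width: 40.9
gripper_force: 0.0
```

Call:
send_rows(
  grip=[-1,-1,-1,-1,-1,-1,-1,-1],
  xyz=[
    [0,0,0],
    [0,0,0],
    [0,0,0],
    [0,0,0],
    [0,0,0],
    [0,0,0],
    [0,0,0],
    [0,0,0],
  ],
  yaw=[0,0,0,0,0,0,0,0],
)

```text
time_s: 4.02
ee_pos: [540.0, -203.1, 21.6]
ee_rot: [180.0, -0.0, -175.5]
force: [0.4, 0.4, 0.1]
gripper_width: 10.0
gripper_force: 25.0
```

Call:
send_rows(
  grip=[-1,-1,-1,-1,-1,-1,-1,-1],
  xyz=[
    [0,0.005,0],
    [-0.001,0.015,0],
    [-0.002,0.03,0],
    [-0.004,0.045,0],
    [-0.005,0.06,0],
    [-0.006,0.075,0],
    [-0.007,0.09,0],
    [-0.008,0.105,0],
  ],
  yaw=[0,0,0,0,0,0,0,0],
)

```text
time_s: 4.68
ee_pos: [531.3, -95.8, 21.6]
ee_rot: [180.0, -0.0, -175.5]
force: [0.1, 0.8, -1.1]
gripper_width: 9.6
gripper_force: 25.0
```

Call:
send_rows(
  grip=[-1,-1,-1,-1,-1,-1,-1,-1],
  xyz=[
    [-0.001,0.015,0],
    [-0.002,0.03,0],
    [-0.004,0.045,0],
    [-0.005,0.06,0],
    [-0.006,0.075,0],
    [-0.007,0.09,0],
    [-0.008,0.097,0],
    [-0.008,0.097,0],
  ],
  yaw=[0,0,0,0,0,0,0,0],
)

```text
time_s: 5.35
ee_pos: [523.1, 1.3, 21.7]
ee_rot: [179.9, -0.0, -175.4]
force: [-0.6, 1.5, -2.0]
gripper_width: 10.2
gripper_force: 25.0
```

```bash
python3 - <<'E'
from h import *
np.set_printoptions(precision=1,suppress=True)
f=eyes.grab_frame("top"); cv2.imwrite("pics/t2.png",f["frame"][:,:,::-1])
print(env.state()["ee_pos"])
E
```

```text
[523.4   0.3  21.7]
```

View pics/t2.png

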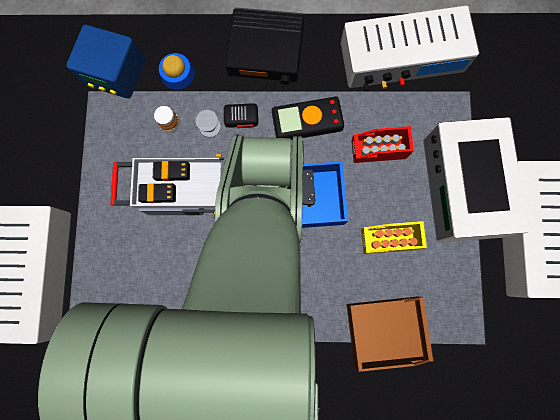

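The bin is drawn clear of the row, neighbours unmoved. While still holding the front, I line it up with the station, then release.

Call:
send_rows(
  grip=[-1,-1,-1,-1,-1,-1,-1],
  xyz=[
    [0.004,0,0],
    [0.01,0,0],
    [0.016,0,0],
    [0.022,0,0],
    [0.025,0,0],
    [0.025,0,0],
    [0.025,0,0],
  ],
  yaw=[-0.5,-1.5,-2.5,-3.5,-3.9,-3.9,-3.9],
)

```text
time_s: 5.98
ee_pos: [549.9, -1.5, 21.6]
ee_rot: [-180.0, 0.1, -179.4]
force: [0.3, -0.7, -1.1]
gripper_width: 9.8
gripper_force: 25.0
```

Call:
send_rows(
  grip=[1,1,1,1,1,1,1,1],
  xyz=[
    [0,0,0],
    [0,0,0],
    [0,0,0],
    [0,0,0],
    [0,0,0],
    [0,0,0],
    [0,0,0],
    [0,0,0],
  ],
  yaw=[0,0,0,0,0,0,0,0],
)

```text
time_s: 6.65
ee_pos: [549.0, -1.1, 21.7]
ee_rot: [180.0, 0.0, -179.4]
force: [0.8, -0.4, 0.8]
gripper_width: 60.6
gripper_force: 0.0
```

Call:
send_rows(
  grip=[1,1,1,1,1,1,1,1],
  xyz=[
    [0,0,0.02],
    [0,0,0.05],
    [0,0,0.09],
    [0,-0.03,0.11],
    [0,-0.07,0.12],
    [0,-0.11,0.12],
    [0,-0.15,0.12],
    [0,-0.19,0.12],
  ],
  yaw=[0,0,0,0,0,0,0,0],
)

```text
time_s: 7.32
ee_pos: [548.9, -192.8, 142.2]
ee_rot: [-180.0, 0.1, -179.4]
force: [0.3, 0.3, 1.1]
gripper_width: 91.2
gripper_force: 0.0
```

Call:
send_rows(
  grip=[1,1,1,1,1,1,1,1],
  xyz=[
    [0,-0.04,0.0],
    [0,-0.08,0.0],
    [0,-0.12,0.02],
    [0,-0.16,0.04],
    [0,-0.18,0.05],
    [0,-0.18,0.05],
    [0,-0.18,0.05],
    [0,-0.18,0.05],
  ],
  yaw=[0,0,0,0,0,0,0,0],
)

```text
time_s: 7.98
ee_pos: [548.5, -370.1, 190.8]
ee_rot: [179.9, -0.1, -179.4]
force: [0.4, 0.8, 0.3]
gripper_width: 91.3
gripper_force: 0.0
```

```bash
python3 - <<'E'
from h import *
np.set_printoptions(precision=1,suppress=True)
f=eyes.grab_frame("top"); s=eyes.grab_frame("scene"); st=env.state();print(st["ee_pos"],st["ee_rot"])
A=cv2.resize(f["frame"][140:240,100:360],None,fx=3,fy=3,interpolation=cv2.INTER_CUBIC)
B=cv2.resize(s["frame"][185:285,230:430],None,fx=2.8,fy=2.8,interpolation=cv2.INTER_CUBIC)
C=np.zeros((590,790,3),np.uint8);C[:300,:780]=A;C[305:585,:560]=B;cv2.imwrite("pics/crop3.png",C[:,:,::-1])
for n,g,box in (("top",f,(200,110,370,260)),("scene",s,(220,190,350,280))):
    b=blob(mask(g,(100,120,50),(130,255,255)),box); print(n,cv2.approxPolyDP(b,2,True)[:,0].tolist())
E
```

```text
[ 548.7 -369.3  190.6] [ 179.9   -0.1 -179.4]
top [[273, 159], [274, 218], [345, 216], [345, 155], [292, 155]]
scene [[236, 213], [238, 264], [293, 262], [291, 216], [277, 212]]
```

View pics/crop3.png

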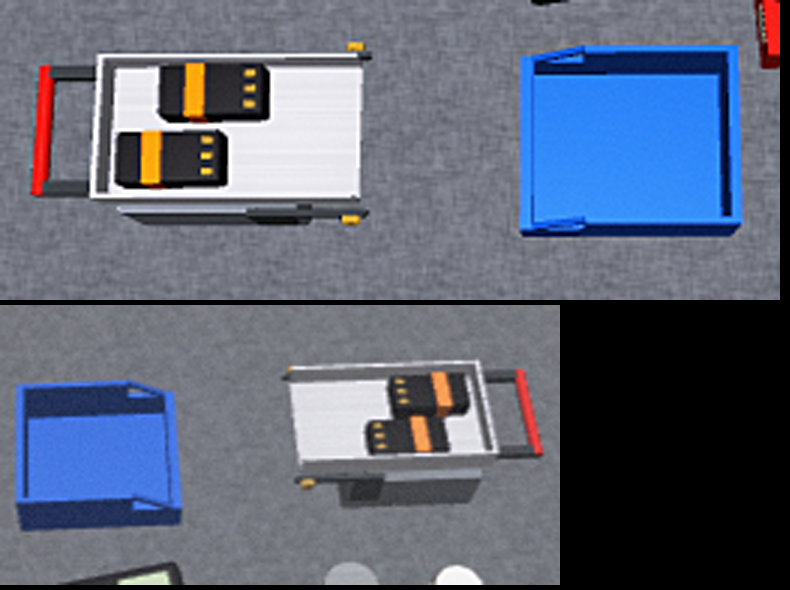

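```bash
python3 - <<'E'
from h import *
np.set_printoptions(precision=1,suppress=True)
f=eyes.grab_frame("top"); s=eyes.grab_frame("scene")
T=lambda p:[(x/3+100-1/3,y/3+140-1/3) for x,y in p]
S=lambda p:[(x/2.8+230-.3,(y-305)/2.8+185-.3) for x,y in p]
ang=lambda a,b:np.degrees(np.arctan2(b[1]-a[1],b[0]-a[0]))
for n,g,M,bb,bf,ru,rl,pins in (("top",f,T,[(738,46),(741,226)],[(521,57),(521,232)],[(360,55),(97,54)],[(360,199),(92,198)],[(356,46),(350,219)]),
   ("scene",s,S,[(18,500),(17,384)],[(181,512),(174,394)],[(300,465),(498,456)],[(292,368),(479,361)],[(307,483),(289,371)])):
    b=cast(g,M(bb),70)[:,:2];r=cast(g,M(bf),42)[:,:2]
    print(n,"bin back",b.tolist(),"front",r.tolist(),"mids",b.mean(0),r.mean(0),"dir",ang(b.mean(0),r.mean(0)))
    u=cast(g,M(ru),108)[:,:2];l=cast(g,M(rl),108)[:,:2]
    print("  rims",u.tolist(),l.tolist(),"dirs",ang(*u),ang(*l),"mid",(u+l)/2); p=cast(g,M(pins),78)[:,:2];print("  pins",p.mean(0))
E
```

```text
top bin back [[620.1271902036983, -166.27742989871425], [478.50053967067066, -166.7746490603799]] front [[618.4918988874098, 3.719520867731468], [476.5981771709712, 1.7225137095928105]] mids [ 549.3 -166.5] [547.5   2.7] dir 90.59878516524658
  rims [[600.5163493125708, 122.1653541290259], [600.326596542038, 321.8286830387689]] [[490.6054212207175, 118.43172306040438], [489.83317528162684, 318.20100558777585]] dirs 90.05445180989737 90.22148656739706 mid [[545.6 120.3]
 [545.1 320. ]]
  pins [548.3 130.6]
scene bin back [[618.3767388309609, -163.8591792352135], [480.6383124246489, -166.99807466672974]] front [[623.9232521914923, 2.588777458460484], [482.24757622654056, 2.210238861103015]] mids [ 549.5 -165.4] [553.1   2.4] dir 88.77870973708262
  rims [[607.3650527864869, 120.45770289261647], [603.7494446065685, 319.25061273702255]] [[493.65372441440525, 123.43719763350764], [491.6424056995661, 319.5668559665348]] dirs 91.04197001429681 90.5875502719584 mid [[550.5 121.9]
 [547.7 319.4]]
  pins [545.8 127.5]
```

Bin is straight (dir ≈90.6°) with back mid at about (549.4,-163). Home travel is about 172 mm. Gripping the back.

Call:
send_rows(
  grip=[1,1,1,1,1,1,1,1],
  xyz=[
    [0.001,0.04,0],
    [0.001,0.08,0],
    [0.001,0.12,0],
    [0.001,0.16,0],
    [0.001,0.19,-0.02],
    [0.001,0.206,-0.05],
    [0.001,0.206,-0.08],
    [0.001,0.206,-0.09],
  ],
  yaw=[0,0,0,0,0,0,0,0],
)

```text
time_s: 8.85
ee_pos: [547.2, -162.1, 98.0]
ee_rot: [179.9, -0.4, -179.2]
force: [-0.7, -0.2, -1.4]
gripper_width: 91.0
gripper_force: 0.0
```

Call:
send_rows(
  grip=[1,1,1,1,0,-1,-1,-1],
  xyz=[
    [0,0,-0.02],
    [0,0,-0.04],
    [0,0,-0.06],
    [0,0,-0.06],
    [0,0,-0.06],
    [0,0,-0.06],
    [0,0,-0.06],
    [0,0,-0.06],
  ],
  yaw=[0,0,0,0,0,0,0,0],
)

```text
time_s: 9.52
ee_pos: [551.0, -165.5, 43.2]
ee_rot: [-180.0, 0.2, -179.4]
force: [-0.0, -0.4, -0.8]
gripper_width: 67.3
gripper_force: 0.0
```

Call:
send_rows(
  grip=[-1,-1,-1,-1,-1,-1,-1,-1],
  xyz=[
    [0,0,0],
    [0,0,0],
    [0,0,0],
    [0,0,0],
    [0,0,0],
    [0,0,0],
    [0,0,0],
    [0,0,0],
  ],
  yaw=[0,0,0,0,0,0,0,0],
)

```text
time_s: 10.18
ee_pos: [550.0, -165.1, 41.6]
ee_rot: [180.0, -0.0, -179.4]
force: [0.4, -0.4, 0.5]
gripper_width: 14.1
gripper_force: 0.0
```

Call:
send_rows(
  grip=[-1,-1,-1,-1],
  xyz=[
    [0,0,0],
    [0,0,0],
    [0,0,0],
    [0,0,0],
  ],
  yaw=[0,0,0,0],
)

```text
time_s: 10.52
ee_pos: [550.0, -164.9, 41.6]
ee_rot: [180.0, -0.0, -179.4]
force: [-0.1, 2.3, -0.1]
gripper_width: 7.8
gripper_force: 25.0
```

Call:
send_rows(
  grip=[-1,-1,-1,-1,-1,-1,-1,-1],
  xyz=[
    [0,0.01,0],
    [0,0.03,0],
    [0,0.05,0],
    [-0.001,0.07,0],
    [-0.001,0.09,0],
    [-0.001,0.11,0],
    [-0.001,0.13,0],
    [-0.001,0.14,0],
  ],
  yaw=[0,0,0,0,0,0,0,0],
)

```text
time_s: 11.18
ee_pos: [548.7, -23.1, 41.6]
ee_rot: [180.0, -0.0, -179.3]
force: [0.5, -0.8, -1.4]
gripper_width: 8.0
gripper_force: 25.0
```

Call:
send_rows(
  grip=[-1,-1,-1,-1,-1,-1,-1,-1],
  xyz=[
    [0,0.004,0],
    [0,0.008,0],
    [0,0.012,0],
    [0,0.016,0],
    [-0.001,0.02,0],
    [-0.001,0.022,0],
    [-0.001,0.024,0],
    [-0.001,0.024,0],
  ],
  yaw=[0,0,0,0,0,0,0,0],
)

```text
time_s: 11.85
ee_pos: [547.9, -0.9, 41.6]
ee_rot: [180.0, -0.0, -179.5]
force: [-0.6, 0.8, -1.8]
gripper_width: 7.8
gripper_force: 25.0
```

Call:
send_rows(
  grip=[-1,-1,-1,-1,-1],
  xyz=[
    [0,0.001,0],
    [0,0.002,0],
    [0,0.003,0],
    [0,0.004,0],
    [0,0.004,0],
  ],
  yaw=[0,0,0,0,0],
)

```text
time_s: 12.27
ee_pos: [548.0, 3.0, 41.6]
ee_rot: [180.0, -0.0, -179.4]
force: [-0.3, 0.9, -2.2]
gripper_width: 8.1
gripper_force: 25.0
```

Call:
send_rows(
  grip=[-1,-1,-1,-1,-1],
  xyz=[
    [0,0.001,0],
    [0,0.002,0],
    [0,0.003,0],
    [0,0.004,0],
    [0,0.004,0],
  ],
  yaw=[0,0,0,0,0],
)

```text
time_s: 12.68
ee_pos: [548.0, 7.1, 41.6]
ee_rot: [180.0, -0.0, -179.4]
force: [0.0, 0.3, -2.5]
gripper_width: 7.6
gripper_force: 25.0
```

Call:
send_rows(
  grip=[-1,-1,-1,-1],
  xyz=[
    [0,0.001,0],
    [0,0.002,0],
    [0,0.002,0],
    [0,0.002,0],
  ],
  yaw=[0,0,0,0],
)

```text
time_s: 13.02
ee_pos: [548.0, 9.1, 41.6]
ee_rot: [180.0, -0.0, -179.4]
force: [0.6, -0.4, -1.0]
gripper_width: 8.2
gripper_force: 25.0
```

Call:
send_rows(
  grip=[-1,-1,-1,-1],
  xyz=[
    [0,0.001,0],
    [0,0.002,0],
    [0,0.002,0],
    [0,0.002,0],
  ],
  yaw=[0,0,0,0],
)

```text
time_s: 13.35
ee_pos: [547.9, 9.6, 41.8]
ee_rot: [-179.9, -0.0, -179.4]
force: [-0.6, -5.9, -0.6]
gripper_width: 7.9
gripper_force: 25.0
```

Contact at y≈9.6. A little more, to square the bin against the stand.

Call:
send_rows(
  grip=[-1,-1,-1,-1],
  xyz=[
    [0,0.001,0],
    [0,0.001,0],
    [0,0.001,0],
    [0,0.001,0],
  ],
  yaw=[0,0,0,0],
)

```text
time_s: 13.68
ee_pos: [547.9, 9.5, 41.9]
ee_rot: [-179.8, -0.0, -179.4]
force: [-1.0, -9.7, 0.1]
gripper_width: 8.0
gripper_force: 25.0
```

Call:
send_rows(
  grip=[1,1,1,1,1,1,1,1],
  xyz=[
    [0,-0.001,0],
    [0,-0.001,0],
    [0,-0.001,0],
    [0,-0.001,0],
    [0,-0.001,0],
    [0,-0.001,0],
    [0,-0.001,0],
    [0,-0.001,0],
  ],
  yaw=[0,0,0,0,0,0,0,0],
)

```text
time_s: 14.35
ee_pos: [548.0, 11.0, 41.6]
ee_rot: [180.0, -0.0, -179.4]
force: [-0.0, -0.6, 0.7]
gripper_width: 58.4
gripper_force: 0.0
```

Call:
send_rows(
  grip=[1,1,1,1,1,1,1,1],
  xyz=[
    [0,0,0.03],
    [0,0,0.07],
    [0,0,0.11],
    [0,0,0.15],
    [0,0.035,0.17],
    [0,0.075,0.17],
    [0,0.115,0.17],
    [0,0.15,0.17],
  ],
  yaw=[0,0,0,0,0,0,0,0],
)

```text
time_s: 15.02
ee_pos: [548.0, 162.9, 212.5]
ee_rot: [179.9, 0.1, -179.5]
force: [0.4, -1.0, 0.4]
gripper_width: 90.8
gripper_force: 0.0
```

Call:
send_rows(
  grip=[1,1,1,1,1,1,1,1],
  xyz=[
    [0,0.04,0],
    [0,0.08,0],
    [-0.001,0.12,0],
    [-0.002,0.16,0],
    [-0.003,0.2,-0.02],
    [-0.003,0.207,-0.05],
    [-0.003,0.207,-0.06],
    [-0.003,0.207,-0.06],
  ],
  yaw=[0,0,0,0,0,0,0,0],
)

```text
time_s: 15.68
ee_pos: [542.8, 366.8, 147.7]
ee_rot: [-179.7, -0.4, -179.4]
force: [-0.8, -0.4, -0.4]
gripper_width: 90.9
gripper_force: 0.0
```

```bash
python3 - <<'E'
from h import *
np.set_printoptions(precision=1,suppress=True)
f=eyes.grab_frame("wrist");s=eyes.grab_frame("top"); C=np.hstack([cv2.resize(f["frame"],(460,345)),cv2.resize(s["frame"][100:260,90:330],(340,227))[:,:]] if 0 else [cv2.resize(f["frame"],(400,300)),cv2.resize(s["frame"][90:270,80:320],(400,300))]); cv2.imwrite("pics/w4.png",C[:,:,::-1]); print(env.state()["ee_pos"],env.state()["ee_rot"])
E
```

```text
[545.3 366.8 152. ] [-180.    -0.  -179.5]
```

View pics/w4.png

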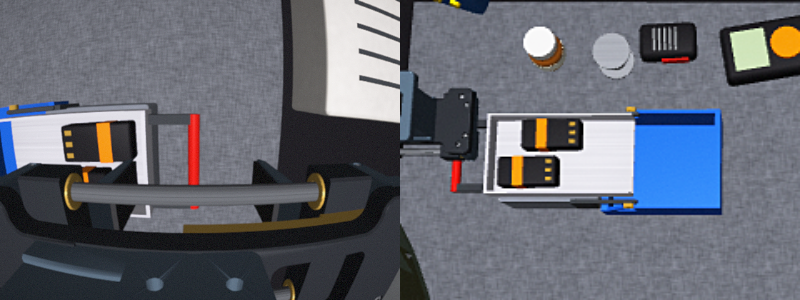

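The bin is home under the outlet. The bar (wrist column 194) is centred between the fingers. I narrow the opening to clear the end wall, descend and grip.

Call:
send_rows(
  grip=[-0.25,-0.25,-0.25,-0.25,-0.25,-0.25,-0.25,-0.25],
  xyz=[
    [0,-0.001,0],
    [0,-0.001,0],
    [0,-0.001,0],
    [0,-0.001,-0.01],
    [0,-0.001,-0.02],
    [0,-0.001,-0.02],
    [0,-0.001,-0.02],
    [0,-0.001,-0.02],
  ],
  yaw=[0,0,0,0,0,0,0,0],
)

```text
time_s: 16.45
ee_pos: [545.0, 366.8, 131.3]
ee_rot: [-180.0, -0.0, -179.4]
force: [0.6, 0.4, 0.9]
gripper_width: 40.6
gripper_force: 0.0
```

Call:
send_rows(
  grip=[-0.25,-0.25,-0.25,-0.25,-0.25,-0.25],
  xyz=[
    [0,0,-0.01],
    [0,0,-0.025],
    [0,0,-0.04],
    [0,0,-0.055],
    [0,0,-0.061],
    [0,0,-0.061],
  ],
  yaw=[0,0,0,0,0,0],
)

```text
time_s: 16.95
ee_pos: [544.0, 366.2, 68.6]
ee_rot: [-179.9, -0.2, -179.4]
force: [0.1, -0.7, -0.1]
gripper_width: 34.4
gripper_force: 0.0
```

Call:
send_rows(
  grip=[-1,-1,-1,-1,-1,-1,-1,-1],
  grip_force=20,
  xyz=[
    [0,0,0],
    [0,0,0],
    [0,0,0],
    [0,0,0],
    [0,0,0],
    [0,0,0],
    [0,0,0],
    [0,0,0],
  ],
  yaw=[0,0,0,0,0,0,0,0],
)

```text
time_s: 17.62
ee_pos: [545.6, 365.6, 71.7]
ee_rot: [-179.9, 0.1, -179.4]
force: [-0.1, -4.8, 3.5]
gripper_width: 11.7
gripper_force: 20.0
```

Call:
send_rows(
  grip=[-1,-1,-1,-1,-1,-1,-1,-1],
  xyz=[
    [0,-0.001,0.0115],
    [0,-0.0024,0.0234],
    [0,-0.0045,0.035],
    [0,-0.0071,0.0464],
    [0,-0.0103,0.0578],
    [0,-0.014,0.0689],
    [0,-0.0185,0.0799],
    [0,-0.0232,0.0906],
  ],
  yaw=[0,0,0,0,0,0,0,0],
)

```text
time_s: 18.28
ee_pos: [545.7, 343.3, 162.4]
ee_rot: [180.0, 0.1, -179.4]
force: [5.7, -3.0, -6.6]
gripper_width: 11.4
gripper_force: 20.0
```

Call:
send_rows(
  grip=[-1,-1,-1,-1,-1,-1,-1,-1],
  xyz=[
    [0,-0.0014,0.0026],
    [0,-0.0028,0.0052],
    [0,-0.0042,0.0078],
    [0,-0.0056,0.0104],
    [0,-0.007,0.013],
    [0,-0.0084,0.0155],
    [0,-0.0098,0.018],
    [0,-0.0113,0.0206],
  ],
  yaw=[0,0,0,0,0,0,0,0],
)

```text
time_s: 18.95
ee_pos: [545.8, 333.2, 182.1]
ee_rot: [179.9, 0.1, -179.4]
force: [5.5, -1.2, -4.9]
gripper_width: 11.3
gripper_force: 20.0
```

```bash
cat > look.py <<'E'
from h import *
import sys
f=eyes.grab_frame("top");s=eyes.grab_frame("scene");m=[]
for g,b in ((f,(100,130,320,230)),(s,(260,190,430,270))):
    k=mask(g,(10,150,120),(22,255,255)); n,l,st,c=cv2.connectedComponentsWithStats(k[b[1]:b[3],b[0]:b[2]])
    print([(round(c[i][0]+b[0]),round(c[i][1]+b[1]),int(st[i,4])) for i in range(1,n) if st[i,4]>8])
cv2.imwrite(sys.argv[1],np.hstack([cv2.resize(f["frame"][110:250,90:330],(400,233)),cv2.resize(s["frame"][180:320,220:460],(400,233))])[:,:,::-1])
q=env.state();print(q["time_s"],q["ee_pos"],q["force"],q["gripper_width"])
E
python3 look.py pics/l1.png
```

```text
[(171, 164, 131), (218, 155, 15), (190, 171, 9), (155, 186, 136), (175, 187, 9), (216, 213, 17)]
[(380, 204, 68), (372, 222, 64)]
19.05 [545.75391828 332.96253067 182.43822961] [ 4.59054395 -0.24580302 -4.21019277] 11.414603893759134
```

Call:
send_rows(
  grip=[-1,-1,-1,-1,-1,-1,-1,-1],
  xyz=[
    [0,-0.0017,0.0024],
    [0,-0.0033,0.0049],
    [0,-0.005,0.0073],
    [0,-0.0066,0.0097],
    [0,-0.0083,0.0121],
    [0,-0.01,0.0146],
    [0,-0.0116,0.017],
    [0,-0.0133,0.0194],
  ],
  yaw=[0,0,0,0,0,0,0,0],
)

```text
time_s: 19.72
ee_pos: [545.9, 320.4, 202.0]
ee_rot: [179.8, 0.1, -179.4]
force: [5.3, 1.2, -3.3]
gripper_width: 11.4
gripper_force: 20.0
```

```bash
python3 look.py pics/l2.png
```

```text
[(218, 155, 15), (241, 175, 68), (242, 194, 86), (216, 213, 17)]
[(317, 227, 36), (322, 240, 47)]
19.8167 [545.90545342 320.18993113 202.27316034] [ 5.4877733   1.20452928 -1.52413687] 11.06611520400017
```

View pics/l2.png

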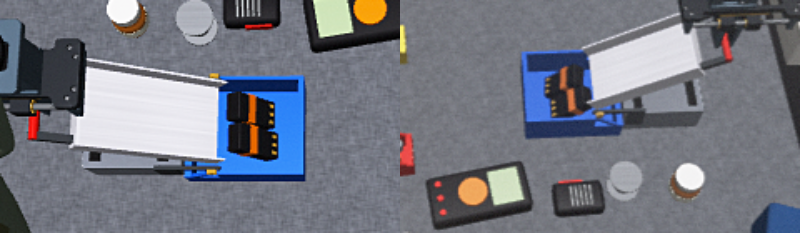

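Both packs have slid out of the tray into the bin, but their tails may still rest on the outlet lip. I'll tilt a bit further and look again.

Call:
send_rows(
  grip=[-1,-1,-1,-1,-1,-1,-1,-1],
  xyz=[
    [0,-0.0019,0.0022],
    [0,-0.0038,0.0045],
    [0,-0.0057,0.0067],
    [0,-0.0076,0.009],
    [0,-0.0095,0.0112],
    [0,-0.0114,0.0135],
    [0,-0.0133,0.0157],
    [0,-0.0152,0.018],
  ],
  yaw=[0,0,0,0,0,0,0,0],
)

```text
time_s: 20.48
ee_pos: [546.0, 306.0, 220.4]
ee_rot: [179.7, 0.2, -179.4]
force: [5.9, 2.2, -0.2]
gripper_width: 11.4
gripper_force: 20.0
```

```bash
python3 look.py pics/l3.png; python3 - <<'E'
from h import *
f=eyes.grab_frame("top");s=eyes.grab_frame("scene")
cv2.imwrite("pics/l4.png",np.hstack([cv2.resize(f["frame"][140:230,190:290],(400,360),interpolation=2),cv2.resize(s["frame"][195:270,280:380],(400,360),interpolation=2)])[:,:,::-1])
E
```

```text
[(218, 155, 14), (224, 178, 104), (225, 196, 99), (216, 213, 17)]
[(331, 232, 61), (333, 246, 21)]
20.5833 [546.02572956 305.70452403 220.69038259] [ 5.39250984  2.43319707 -0.19344277] 11.082614937539399
```

View pics/l4.png

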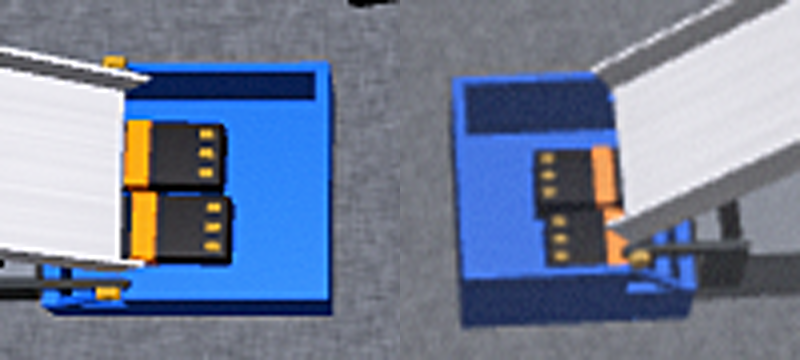

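Both packs lie flat in the bin and the bin is still home. Lowering the tray gently.

Call:
send_rows(
  grip=[-1,-1,-1,-1,-1,-1,-1,-1],
  xyz=[
    [0,0.0038,-0.0045],
    [0,0.0077,-0.0091],
    [0,0.0152,-0.018],
    [0,0.022,-0.0275],
    [0,0.0285,-0.0374],
    [0,0.0344,-0.0476],
    [0,0.0398,-0.058],
    [0,0.0398,-0.058],
  ],
  yaw=[0,0,0,0,0,0,0,0],
)

```text
time_s: 21.35
ee_pos: [545.3, 345.5, 158.5]
ee_rot: [180.0, 0.0, -179.4]
force: [6.7, 2.0, -1.9]
gripper_width: 11.4
gripper_force: 20.0
```

Call:
send_rows(
  grip=[-1,-1,-1,-1,-1,-1,-1,-1],
  xyz=[
    [0,0.0047,-0.0107],
    [0,0.0092,-0.0217],
    [0,0.0129,-0.0328],
    [0,0.0161,-0.0442],
    [0,0.0187,-0.0556],
    [0,0.0208,-0.0672],
    [0,0.0215,-0.0725],
    [0,0.022,-0.077],
  ],
  yaw=[0,0,0,0,0,0,0,0],
)

```text
time_s: 22.02
ee_pos: [545.0, 365.2, 81.9]
ee_rot: [-179.9, -0.0, -179.4]
force: [5.4, -1.8, -2.0]
gripper_width: 11.4
gripper_force: 20.0
```

Call:
send_rows(
  grip=[-1,-1,-1,-1,-1,-1,-1,-1],
  xyz=[
    [0,0.0003,-0.002],
    [0,0.0005,-0.004],
    [0,0.0007,-0.006],
    [0,0.0009,-0.008],
    [0,0.001,-0.01],
    [0,0.0011,-0.012],
    [0,0.0012,-0.0136],
    [0,0.0012,-0.0136],
  ],
  yaw=[0,0,0,0,0,0,0,0],
)

```text
time_s: 22.68
ee_pos: [545.3, 365.6, 74.8]
ee_rot: [-179.9, 0.1, -179.4]
force: [-0.9, -8.3, 23.4]
gripper_width: 11.0
gripper_force: 20.0
```

Call:
send_rows(
  grip=[-1,-1,-1,-1],
  xyz=[
    [0,0,0.001],
    [0,0,0.002],
    [0,0,0.003],
    [0,0,0.003],
  ],
  yaw=[0,0,0,0],
)

```text
time_s: 23.02
ee_pos: [545.3, 365.6, 74.9]
ee_rot: [-179.9, 0.1, -179.4]
force: [2.1, -6.0, 10.1]
gripper_width: 11.7
gripper_force: 20.0
```

```bash
python3 - <<'E'
from h import *
s=eyes.grab_frame("scene");f=eyes.grab_frame("top")
o=cv2.imread("pics/scene0.png");t=cv2.imread("pics/top0.png")
a=[cv2.resize(i[195:255,330:430],(400,240),interpolation=2) for i in (o,s["frame"][:,:,::-1])]
b=[cv2.resize(i[145:220,100:225],(400,240),interpolation=2) for i in (t,f["frame"][:,:,::-1])]
cv2.imwrite("pics/d.png",np.vstack([np.hstack(a),np.hstack(b)])); print(env.state()["force"],env.state()["ee_pos"])
E
```

```text
[ 3.01526461 -6.41250422 10.61279756] [545.30324626 365.55220077  74.90932413]
```

View pics/d.png

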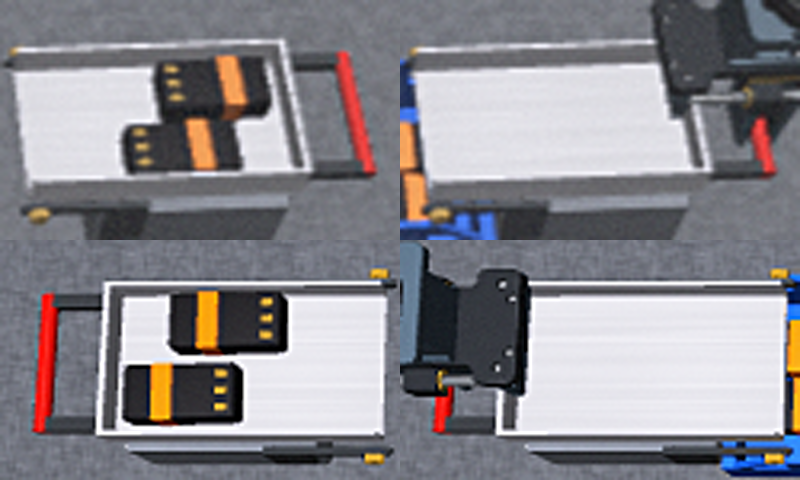

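The tray's edges and bar match the starting picture, so it is fully down. Release with a limited opening, rise and retreat.

Call:
send_rows(
  grip=[-1,-0.25,-0.25,-0.25,-0.25,-0.25,-0.25,-0.25],
  xyz=[
    [0,0,0.002],
    [0,0,0.002],
    [0,0,0.002],
    [0,0,0.002],
    [0,0,0.002],
    [0,0,0.002],
    [0,0,0.002],
    [0,0,0.002],
  ],
  yaw=[0,0,0,0,0,0,0,0],
)

```text
time_s: 23.78
ee_pos: [544.8, 367.0, 75.5]
ee_rot: [-180.0, -0.0, -179.4]
force: [0.5, 0.1, 0.5]
gripper_width: 34.1
gripper_force: 0.0
```

Call:
send_rows(
  grip=[-0.25,-0.25,-0.25,-0.25,-0.25,-0.25,-0.25,-0.25],
  xyz=[
    [0,0,0.01],
    [0,0,0.03],
    [0,0,0.06],
    [0,0,0.09],
    [0,0,0.13],
    [-0.04,0,0.14],
    [-0.08,0.01,0.14],
    [-0.12,0.02,0.14],
  ],
  yaw=[0,0,0,0,0,0,0,0],
)

```text
time_s: 24.45
ee_pos: [424.6, 387.0, 218.0]
ee_rot: [179.8, 0.2, -179.6]
force: [-0.9, 1.2, 0.0]
gripper_width: 34.6
gripper_force: 0.0
```

Call:
send_rows(
  grip=[-0.25,-0.25,-0.25,-0.25,-0.25,-0.25,-0.25,-0.25],
  xyz=[
    [-0.04,0.03,0],
    [-0.08,0.06,0],
    [-0.12,0.09,0],
    [-0.15,0.1,0],
    [-0.15,0.1,0],
    [-0.15,0.1,0],
    [-0.15,0.1,0],
    [-0.15,0.1,0],
  ],
  yaw=[0,0,0,0,0,0,0,0],
)

```text
time_s: 25.12
ee_pos: [275.9, 486.6, 216.2]
ee_rot: [180.0, 0.1, -179.5]
force: [0.4, 0.8, 1.0]
gripper_width: 34.0
gripper_force: 0.0
```

```bash
python3 - <<'E'
from h import *
s=eyes.grab_frame("scene")["frame"][:,:,::-1];f=eyes.grab_frame("top")["frame"][:,:,::-1]
cv2.imwrite("pics/end.png",np.hstack([cv2.resize(s[180:320,150:430],(400,200)),cv2.resize(f[100:260,80:450],(400,200))])); print(env.state()["force"],env.state()["ee_pos"])
t=cv2.imread("pics/top0.png"); d=cv2.absdiff(t,f).max(2)>60; n,l,st,c=cv2.connectedComponentsWithStats(d.astype(np.uint8)); print([st[i].tolist() for i in range(1,n) if st[i,4]>15])
E
```

```text
[-0.01176769 -0.007178    0.05343026] [276.29059518 486.26166043 215.87863611]
[[200, 155, 74, 64, 3363], [353, 155, 86, 69, 4888], [152, 161, 38, 20, 705], [138, 183, 38, 20, 730], [0, 286, 35, 58, 1528], [257, 394, 32, 25, 110], [296, 405, 17, 15, 26], [262, 408, 20, 12, 62]]
```

View pics/end.png

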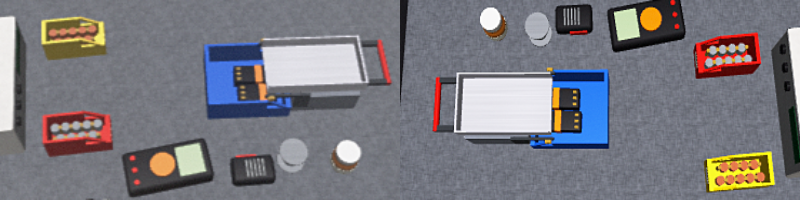

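```bash
python3 - <<'E'
from h import *
f=eyes.grab_frame("top");print(proj(f,[[548,5.5,70],[548,2.5,70]]).round(1))
m=mask(f,(100,120,50),(130,255,255)); r=[np.nonzero(m[y,200:300])[0].max()+200 for y in range(165,210,5)];print(r)
o=cv2.imread("pics/w4.png")[:, 400:]; h=cv2.inRange(cv2.cvtColor(o,cv2.COLOR_BGR2HSV),(100,120,50),(130,255,255))
print([np.nonzero(h[y,100:])[0].max()*0.6+60+80 for y in range(125,200,8)])
b=blob(m,(200,140,300,230)); print(cv2.approxPolyDP(b,2,True)[:,0].tolist())
E
```

```text
[[271.7 184.7]
 [273.  184.8]]
[np.int64(272), np.int64(272), np.int64(272), np.int64(272), np.int64(272), np.int64(272), np.int64(272), np.int64(272), np.int64(272)]
[np.float64(272.6), np.float64(272.6), np.float64(272.6), np.float64(272.6), np.float64(272.6), np.float64(272.6), np.float64(272.6), np.float64(272.6), np.float64(272.6), np.float64(272.6)]
[[272, 156], [221, 156], [224, 158], [220, 160], [223, 164], [221, 170], [246, 171], [246, 187], [230, 188], [246, 188], [248, 205], [200, 208], [222, 210], [219, 215], [214, 215], [213, 212], [200, 212], [200, 216], [272, 218]]
```

The bin's back edge is in the same place as when it was pushed home, at column 272. Handing in.

```bash
python3 -c "
from workcell import env
print(env.job_done())"
```

```text
the job is handed in; nothing more can be done
None
```

The job is handed in at about 25 s of the 72 s allowed: the blue bin is home against the stand, both battery packs are lying in it, and the tray was lowered gently all the way down. The final pictures show nothing else on the bench moved.

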